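Set the strip length on the carton tape machine and start it

TASK

Set the strip length on the carton tape machine: swing the steel lever on its top until its pointer tip points at the small sliding metal marker at the edge of the scale. Only once it is set, press the round key on the machine's top all the way down and let go. Leave the marker where it is, and do not shift or knock over the cans, the jar and the bottle around the machine.

Things in the scene. Friction and masses are not known exactly. Their poses are not given: they have to be found in the camera images.
- tape_machine: grey carton tape machine, fixed to the table. Origin: on the table under the middle of its housing; x points away from the robot at yaw 0, y to the left, z up. Housing x -135 to +100 mm, y -135 to +135 mm, flat top (deck) at z = 130 mm. Behind it (x +100 to +250 mm, |y| < 58 mm) is the roll bay, whose tape roll reaches z = 157 mm
- lever_pivot (a point): the lever's vertical hinge axis, at deck height; 60, 0, 130 mm in the machine's frame. The hub there is 44 mm across and 32 mm high
- lever_grip (a point): middle of the lever's upright black grip, 60 mm above the deck and 105 mm from the pivot. The grip is a round post, 28 to 30 mm across from 43 to 73 mm above the deck (narrower at both ends, top at 81 mm), standing on the lever's flat steel arm (18 mm wide, 14 to 24 mm above the deck). Nothing else on the machine stands higher than 36 mm above the deck. Push it sideways; about 2.5 N moves it
- lever_pointer (a point): tip of the lever's thin pointer, 150 mm from the pivot, 23 mm above the deck, on the same radius as the grip
- length_lever (a joint): lever angle in rad, about the vertical axis. 0: the lever points along the machine's -x (to the robot). Positive is counter-clockwise from above, that is, the tip goes towards the machine's -y. Range -0.8 to 0.8. Friction holds it wherever it is left: it neither springs back nor runs on. It starts between -0.65 and -0.3, always to the negative side of the marker
- marker_point (a point): the place where the pointer tip belongs: 150 mm from the pivot, 23 mm above the deck, on the radius through the middle of the marker. The marker is an aluminium tab, 16 mm wide along the scale, 12 mm deep, 27 mm high above the deck, its middle 166 mm from the pivot; the pointer passes 10 mm inside its middle without touching. Stiff, but it can be shoved along its track with about 20 N: do not touch it
- feed_key_top (a point): middle of the top face of the round grey key, 42 mm across, 24 mm above the deck in a 58 mm black collar 12 mm high, at the far right corner of the deck (62, -90 mm in the machine's frame). It is pressed straight down: 8 mm travel, spring, 5 N at full travel, and comes up again when let go
- feed_key (a joint): how far the key is down, m: 0 up, 0.008 fully down
- flat_can: flat food can, 72 mm across and 36 mm high, standing on the machine's top in its far left corner (as the robot sees it). Loose. Origin: centre of its underside
- yellow_can: food can with yellow label, 74 mm across, 110 mm high, standing on the table left of the machine. Loose. Origin: centre of its underside
- sauce_jar: sauce jar, 84 mm across, 130 mm high, on the table left of the machine, farther off. Loose. Origin: centre of its underside
- mustard: mustard bottle, 60 mm across, 190 mm high, on the table right of the machine. Loose. Origin: centre of its underside
- red_can: food can with red label, 74 mm across, 110 mm high, on the table right of the machine, farther off. Loose. Origin: centre of its underside

How it is judged:
By the outcome, as a careful person would: the job done as asked, in the order asked, and still so for the second after the job is handed in, with the robot touching nothing.
It also fails if it takes over 45 s, if anything falls off the work surface, if the arm or the gripper's body presses on something with over 40 N, if the wrist force passes 120 N, or if a joint passes its speed limit or range.

ROBOT

A 7-joint arm with a two-finger parallel gripper is mounted at the origin on the work surface. World frame = base frame: x ahead of the robot, y to its left, z up, the work surface at z = 0. Lengths are in mm, angles in rad, forces in N, time in s.
With the tool pointing down it reaches from about 425 to 1025 mm from the base axis. Payload 9.4 kg.
Tool frame: the origin (TCP) lies at the centre of the arm's flange, where the gripper is bolted on; the fingertips stand 186 mm ahead of it and the grasp point (between the pads) lies 167 mm ahead of it; z points along the fingers, y is the line along which they close (so a half turn about z gives the same grasp; the last joint's range is limited). The gripper opens to 93 mm and grips with 3 to 60 N. Pads are 15 mm wide; open, the fingers measure 128 mm over their backs; the gripper's body (75 mm by 188 mm) begins 65 mm behind the grasp point.
Start: joints at [1.09, 0.599, -0.003, 1.599, 0.002, 0.943, -0.08], TCP at [284.862, -666.692, 404.718] pointing down, gripper open.
Joint ranges: [-2.57, 2.57], [-0.35, 1.97], [-1.29, 1.29], [0.11, 2.56], [-1.05, 4.19], [0.11, 1.86], [-2.63, 2.63]. Speed limits (rad/s): [2.22, 2.22, 3.01, 3.01, 3.14, 3.14, 3.14].

INTERFACE

Orientations are given as a 3x3 rotation matrix whose columns are the frame's x, y, z axes.
In Python, from bench import bot gives the robot as it stands. The module is installed in compiled form; this text tells all that it offers.
- The arm moves only by the tool servo_tool, never from a script. Its argument "motion" is a list of rows, each an object of numbers: "rx", "ry", "rz": the turn, a rotation vector about the tool's x, y, z in degrees; "dx", "dy", "dz": the shift along the tool's x, y, z in cm; "fingers": the closure, from 0 (fully open) to 1 (shut). A call has 1 to 20 rows; each row shifts and turns the commanded pose from where the row before left it, along the tool's axes as they then stand; what a row does not reach is not made up. A row lasts 1/10 s, in which the tool goes at most 50 mm and 8.59 degrees, less where a joint would pass 70% of its speed; a pose out of reach is approached as far as the arm can. A call is refused whole if a number of a shift passes 5 or a number of a turn 8.59, either way. A call with a gripper value outside its range is refused whole. The fingers move at their own pace and stop on an object; the grip force is fixed at half the most. Time passes only in rows, so rows that do not move let the fingers close. It gives the time, the measured TCP pose, the force, the opening and the grip force at its end, in the units of the state.
- bot.sense(): the state, without advancing time (a new reading comes with each control period).
- bot.camera(name): name is "scene" or "side" or "wrist"; returns (picture, depth): 384x512x3 uint8, red, green, blue; 384x512 float32, mm along the optical axis (not along the pixel's ray), 0 where there is no reading.
- bot.camera_model(name): a dict with "fx", "fy", "cx", "cy" (pixels), "position" and "rotation" of the camera in the world. Camera axes: x right, y up, looking along -z (the intrinsics and any distortion apply to the point x, -y, -z); pixel columns grow to the right and rows downward; lengths in mm; the calibration is good to about 2 mm. A picture is of the moment at which its call begins: read the wrist's pose just before it. camera_model takes no time and is no camera call; for the wrist camera it gives the pose at the moment of the call.
- bot.finish_job(): hands the job in; it is judged then, once.
The state is a dict: "t": time; "joint_pos": joint angles; "qvel": joint speeds; "joint_efforts": joint torques, N m; "ee_pos": TCP position; "orientation": TCP orientation; "force": force on the tool from outside, world axes, zero at the start; "torque": the same for the moment, N m; "grip_width": opening from 0.0 (shut) to 1.0 (fully open); "finger_force": force on a finger pad.
Only numpy, scipy, OpenCV 4.12 (cv2) and the standard library are available. Lean on these libraries where they do the work, as an engineer would, in place of code of your own. Each camera call takes 0.05 s, during which the arm holds its last target. There are 200 camera calls.

## Working session

There is one attempt and no reset: what is moved stays moved. The work goes in short steps, Python scripts to look and compute and a tool call to move; the robot and the scene stay as the last step left them, time stands still between calls to the robot, and variables do not carry over. Pictures are saved under pics/ and viewed, at most 10 in all, crops included, and the job is handed in when it is done.

Besides the shell and the picture viewer there is one more tool, called after "Call:" as name(argument=value, ...) on one line, values as JSON. servo_tool: Moves the arm, as the interface text tells. Its arguments: {"type":"object","properties":{"motion":{"type":"array","items":{"type":"object","properties":{"rx":{"type":"number"},"ry":{"type":"number"},"rz":{"type":"number"},"dx":{"type":"number"},"dy":{"type":"number"},"dz":{"type":"number"},"fingers":{"type":"number"}}}}},"required":["motion"]}

```bash
mkdir -p pics; python3 - <<'E'
from bench import bot
import cv2,numpy as np,json
s=bot.sense();print({k:np.round(v,3).tolist() for k,v in s.items()})
for n in("scene","side"):
    p,d=bot.camera(n);m=bot.camera_model(n);print(n,m)
    np.savez(f"pics/{n}0.npz",p=p,d=d,**{k:np.array(m[k]) for k in("fx","fy","cx","cy","position","rotation")})
    cv2.imwrite(f"pics/{n}0.png",p[:,:,::-1])
E
```

```text
{'t': 0.0, 'joint_pos': [1.09, 0.6, -0.003, 1.6, 0.002, 0.943, -0.08], 'qvel': [0.001, -0.001, 0.001, 0.001, -0.0, -0.001, 0.001], 'joint_efforts': [-0.001, -76.506, 1.498, -25.234, -0.052, 0.017, 0.0], 'ee_pos': [284.766, -666.514, 403.863], 'orientation': [[0.92, 0.393, -0.001], [0.393, -0.92, 0.001], [-0.0, -0.002, -1.0]], 'force': [-0.151, 0.388, 0.47], 'torque': [0.006, 0.052, -0.035], 'finger_force': 0.0, 'grip_width': 0.995}
scene {'fx': 453.2025086422862, 'fy': 453.2025086422862, 'cx': 263.0543817332099, 'cy': 194.07844221562166, 'position': array([1460.71958646,  348.29172381,  910.07064238]), 'rotation': array([[-0.3488845 , -0.57724097,  0.73829023],
       [ 0.93712715, -0.22203275,  0.26924741],
       [ 0.00850397,  0.78580807,  0.61841197]])}
side {'fx': 389.08521132646945, 'fy': 389.08521132646945, 'cx': 254.74091388496697, 'cy': 189.79440490783162, 'position': array([ 446.81632202, -651.35696957,  973.09778606]), 'rotation': array([[ 0.99197952,  0.10747887, -0.06652007],
       [-0.1256036 ,  0.77925498, -0.61399138],
       [-0.014155  ,  0.61742204,  0.78650471]])}
```

View pics/scene0.png

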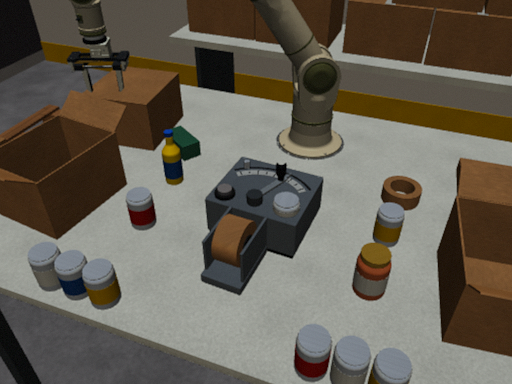

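View pics/side0.png

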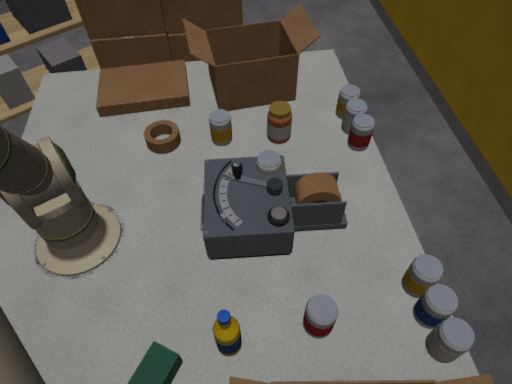

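The side view shows the hub at about (275,186), the grip at (237,170), the key at (279,215) and the flat can at (269,160). The marker seems to be near (237,222). I'll get the machine pose from the deck depth and zoom in on the scale.

```bash
cat > h.py <<'E'
import numpy as np,cv2
def cloud(z):
    d=z["d"];v,u=np.indices(d.shape)
    c=np.dstack([(u-z["cx"])/z["fx"]*d,-(v-z["cy"])/z["fy"]*d,-d])
    P=c@z["rotation"].T+z["position"];P[d<=0]=np.nan
    return P
def ray(z,u,v,h):
    r=z["rotation"]@np.array([(u-z["cx"])/z["fx"],-(v-z["cy"])/z["fy"],-1.]);p=z["position"]
    return p+r*(h-p[2])/r[2]
def proj(z,X):
    c=z["rotation"].T@(np.array(X)-z["position"]);return np.array([z["cx"]-z["fx"]*c[0]/c[2],z["cy"]+z["fy"]*c[1]/c[2]])
E
python3 - <<'E'
from h import *
for n,(x0,x1,y0,y1) in {"scene":(190,340,140,300),"side":(190,355,140,265)}.items():
    z=np.load(f"pics/{n}0.npz");P=cloud(z)
    m=(abs(P[...,2]-130)<7);m[:y0]=0;m[y1:]=0;m[:,:x0]=0;m[:,x1:]=0
    m=cv2.morphologyEx(m.astype(np.uint8),cv2.MORPH_OPEN,np.ones((3,3)))
    k,l,st,_=cv2.connectedComponentsWithStats(m);i=1+st[1:,4].argmax()
    Q=P[l==i];print(n,len(Q),np.median(Q[:,2]))
    r=cv2.minAreaRect(Q[:,:2].astype(np.float32));print(r);print(cv2.boxPoints(r))
    c=z["p"][y0:y1,x0:x1,::-1];cv2.imwrite(f"pics/{n}c.png",cv2.resize(c,None,fx=4,fy=4,interpolation=2)[:600,:800])
E
```

```text
scene 3391 128.62235342498445
((510.9546203613281, 5.323211669921875), (268.8780212402344, 269.8172302246094), 86.85009002685547)
[[ 368.86258 -121.49965]
 [ 638.2722  -136.32573]
 [ 653.04663  132.14607]
 [ 383.63702  146.97215]]
side 5450 129.72097026700453
((566.070068359375, -1.1278533935546875), (272.6497497558594, 381.6284484863281), 86.47413635253906)
[[ 367.2332   -125.459785]
 [ 748.1392   -148.9296  ]
 [ 764.907     123.20408 ]
 [ 384.00092   146.67389 ]]
```

View pics/sidec.png

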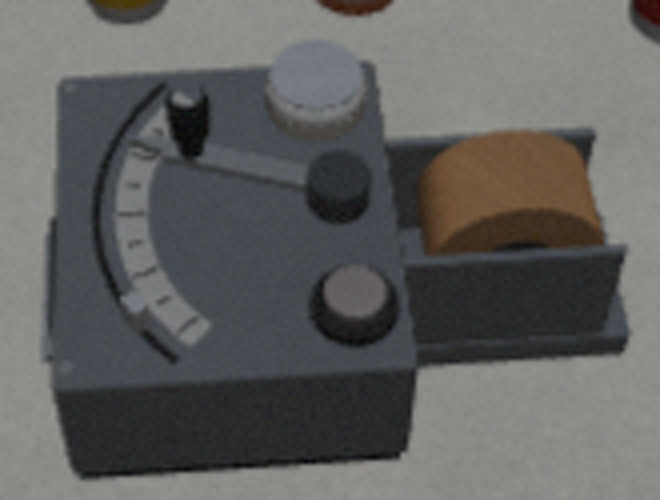

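View pics/scenec.png

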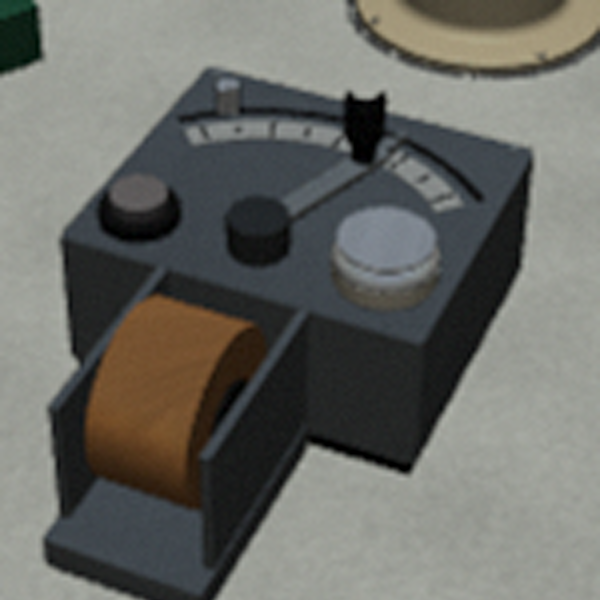

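The side crop shows the key top at (357,291), hub top at (340,172), marker top at (133,298), pointer tip at (132,143) and grip top at (187,97). In the scene crop they are at (141,194), (258,212), (229,82), (403,141) and (365,96).

```bash
python3 - <<'E'
from h import *
S=np.load("pics/side0.npz");C=np.load("pics/scene0.npz")
pts=dict(key=(154,(357,291),(141,194)),hub=(162,(340,172),(258,212)),mark=(157,(133,298),(229,82)),tip=(153,(132,143),(403,141)),grip=(211,(187,97),(365,96)))
W={}
for k,(h,a,b) in pts.items():
    A=ray(S,190+a[0]/4-.4,140+a[1]/4-.4,h)[:2];B=ray(C,190+b[0]/4-.4,140+b[1]/4-.4,h)[:2];W[k]=(A+B)/2;print(k,A.round(1),B.round(1))
y=np.radians(-3.3);R=np.array([[np.cos(y),-np.sin(y)],[np.sin(y),np.cos(y)]])
O=np.array([511,5.1])
print("pred hub",O+R@[60,0],"key",O+R@[62,-90])
for k in W:
    q=R.T@(W[k]-O)-[60,0];print(k,q.round(1),np.hypot(*q).round(1),"ang",np.arctan2(-q[1],-q[0]).round(3))
# can positions
for n,h,a,b in():pass
E
```

```text
key [568.  -93.1] [570.8 -87.9]
hub [571.4  -1.1] [570.2  -2. ]
mark [425.5 -81.2] [426.1 -81.4]
tip [434.5  51.4] [445.6  60.5]
grip [474.2  36.3] [482.7  42.3]
pred hub [570.900509     1.64615838] key [567.7164302  -88.31973317]
key [  3.8 -92.1] 92.1 ang 1.612
hub [ 0.1 -3.2] 3.2 ang 1.6
mark [-140.1  -91.2] 167.1 ang 0.577
tip [-133.7   46.7] 141.6 ang -0.336
grip [-94.5  32.3] 99.8 ang -0.329
```

Both views agree on the hub, at about (571,-1), and the marker, at a radius of about 166 mm. Measured in world axes, the marker is at about 0.51 rad and the lever at about -0.39. Next I go above the grip and look with the wrist camera.

Call:
servo_tool(motion=[{"dz": -3}, {"dz": -3}, {"dx": 2.8, "dy": -3.6}, {"dx": 2.8, "dy": -3.6}, {"dx": 2.8, "dy": -3.6}, {"dx": 2.8, "dy": -3.6}, {"dx": 2.8, "dy": -3.6}, {"dx": 2.8, "dy": -3.6}, {"dx": 2.8, "dy": -3.6}, {"dx": 2.8, "dy": -3.6}, {"dx": 2.8, "dy": -3.6}, {"dx": 2.8, "dy": -3.6}, {"dx": 2.8, "dy": -3.6}, {"dx": 2.8, "dy": -3.6}, {"dx": 2.8, "dy": -3.6}, {"dx": 2.8, "dy": -3.6}, {"dx": 2.8, "dy": -3.6}, {"dx": 2.8, "dy": -3.6}])

```text
invalid input
```

Call:
servo_tool(motion=[{"rz": 7.6, "fingers": 0.3}, {"rz": 7.6, "fingers": 0.3}, {"rz": 7.6, "fingers": 0.3}, {"rz": 7.6, "fingers": 0.3}, {"rz": 7.6, "fingers": 0.3}, {"rz": 7.6, "fingers": 0.3}, {"fingers": 0.3}, {"fingers": 0.3}])

```text
invalid input
```

```bash
cat >> h.py <<'E'
def shot(n,name):
    from bench import bot
    m=bot.camera_model(n);p,d=bot.camera(n)
    np.savez(f"pics/{name}.npz",p=p,d=d,**{k:np.array(m[k]) for k in("fx","fy","cx","cy","position","rotation")})
    cv2.imwrite(f"pics/{name}.png",p[:,:,::-1]);return np.load(f"pics/{name}.npz")
E
python3 - <<'E'
from h import *;from bench import bot
s=bot.sense();print(s["t"],s["ee_pos"],s["orientation"],s["joint_pos"],s["force"],s["grip_width"])
z=shot("wrist","w1");print({k:z[k] for k in("fx","position","rotation")})
E
```

```text
0.1 [ 284.80999095 -666.52814829  403.98283013] [[ 9.19544735e-01  3.92984836e-01 -6.31857567e-04]
 [ 3.92985324e-01 -9.19544008e-01  1.16256330e-03]
 [-1.24151090e-04 -1.31733972e-03 -9.99999125e-01]] [ 1.09029238  0.60000684 -0.00254607  1.60002452  0.00180139  0.9428866
 -0.07978965] [ 0.23908498  0.19822127 -0.27555587] 1.0016207054935728
{'fx': array(290.09741374), 'position': array([ 357.15469451, -635.49024299,  383.40987644]), 'rotation': array([[ 0.39368264,  0.88141385,  0.261005  ],
       [-0.91924585,  0.37779589,  0.11071283],
       [-0.00102279, -0.28351348,  0.95896771]])}
```

View pics/w1.png

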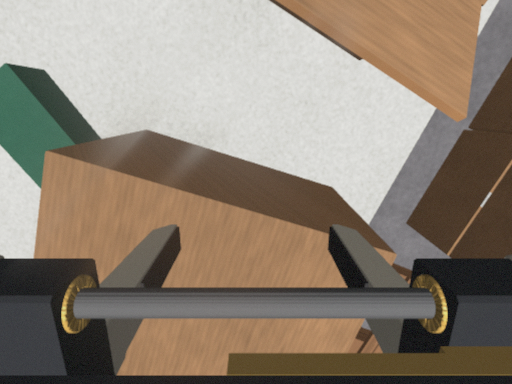

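The wrist view only shows the carton at the start pose, because the moves were refused. The rows probably need all seven fields, so I'll try one full row.

Call:
servo_tool(motion=[{"dx": 0, "dy": 0, "dz": -3, "rx": 0, "ry": 0, "rz": 0, "fingers": 0}, {"dx": 0, "dy": 0, "dz": -3, "rx": 0, "ry": 0, "rz": 0, "fingers": 0}])

```text
t: 0.35
ee_pos: [284.8, -666.5, 464.1]
orientation: [[0.92, 0.393, -0.001], [0.393, -0.92, 0.003], [-0.0, -0.003, -1.0]]
force: [1.0, -0.6, 0.7]
grip_width: 1.001
finger_force: 0.0
```

Call:
servo_tool(motion=[{"dx": 2.8, "dy": -3.6, "dz": 0, "rx": 0, "ry": 0, "rz": 0, "fingers": 0}, {"dx": 2.8, "dy": -3.6, "dz": 0, "rx": 0, "ry": 0, "rz": 0, "fingers": 0}, {"dx": 2.8, "dy": -3.6, "dz": 0, "rx": 0, "ry": 0, "rz": 0, "fingers": 0}, {"dx": 2.8, "dy": -3.6, "dz": 0, "rx": 0, "ry": 0, "rz": 0, "fingers": 0}, {"dx": 2.8, "dy": -3.6, "dz": 0, "rx": 0, "ry": 0, "rz": 0, "fingers": 0}, {"dx": 2.8, "dy": -3.6, "dz": 0, "rx": 0, "ry": 0, "rz": 0, "fingers": 0}, {"dx": 2.8, "dy": -3.6, "dz": 0, "rx": 0, "ry": 0, "rz": 0, "fingers": 0}, {"dx": 2.8, "dy": -3.6, "dz": 0, "rx": 0, "ry": 0, "rz": 0, "fingers": 0}, {"dx": 2.8, "dy": -3.6, "dz": 0, "rx": 0, "ry": 0, "rz": 0, "fingers": 0}, {"dx": 2.8, "dy": -3.6, "dz": 0, "rx": 0, "ry": 0, "rz": 0, "fingers": 0}, {"dx": 2.8, "dy": -3.6, "dz": 0, "rx": 0, "ry": 0, "rz": 0, "fingers": 0}, {"dx": 2.8, "dy": -3.6, "dz": 0, "rx": 0, "ry": 0, "rz": 0, "fingers": 0}, {"dx": 2.8, "dy": -3.6, "dz": 0, "rx": 0, "ry": 0, "rz": 0, "fingers": 0}, {"dx": 2.8, "dy": -3.6, "dz": 0, "rx": 0, "ry": 0, "rz": 0, "fingers": 0}, {"dx": 2.8, "dy": -3.6, "dz": 0, "rx": 0, "ry": 0, "rz": 0, "fingers": 0}, {"dx": 2.8, "dy": -3.6, "dz": 0, "rx": 0, "ry": 0, "rz": 0, "fingers": 0}])

```text
t: 1.95
ee_pos: [470.5, 40.8, 464.8]
orientation: [[0.92, 0.393, 0.0], [0.393, -0.92, -0.0], [0.0, 0.0, -1.0]]
force: [2.0, -0.4, 0.5]
grip_width: 1.0
finger_force: 0.0
```

Call:
servo_tool(motion=[{"dx": 0, "dy": 0, "dz": 0, "rx": 0, "ry": 0, "rz": 7.6, "fingers": 0.3}, {"dx": 0, "dy": 0, "dz": 0, "rx": 0, "ry": 0, "rz": 7.6, "fingers": 0.3}, {"dx": 0, "dy": 0, "dz": 0, "rx": 0, "ry": 0, "rz": 7.6, "fingers": 0.3}, {"dx": 0, "dy": 0, "dz": 0, "rx": 0, "ry": 0, "rz": 7.6, "fingers": 0.3}, {"dx": 0, "dy": 0, "dz": 0, "rx": 0, "ry": 0, "rz": 7.6, "fingers": 0.3}, {"dx": 0, "dy": 0, "dz": 0, "rx": 0, "ry": 0, "rz": 7.6, "fingers": 0.3}, {"dx": 0, "dy": 0, "dz": 0, "rx": 0, "ry": 0, "rz": 0, "fingers": 0.3}])

```text
t: 2.65
ee_pos: [470.4, 39.1, 464.6]
orientation: [[0.923, -0.384, -0.0], [-0.384, -0.923, -0.0], [-0.0, 0.0, -1.0]]
force: [0.1, 0.0, -0.1]
grip_width: 0.703
finger_force: 0.0
```

```bash

python3 - <<'E'
from h import *;from bench import bot
s=bot.sense();print(s["t"],s["ee_pos"],s["orientation"],s["joint_pos"],s["force"],s["grip_width"])
z=shot("wrist","w2");print({k:z[k] for k in("fx","position","rotation")})
E
```

```text
2.65 [470.37996747  39.09577861 464.63079614] [[ 9.23442407e-01 -3.83736967e-01 -2.47631850e-04]
 [-3.83737012e-01 -9.23442405e-01 -1.72027463e-04]
 [-1.62660454e-04  2.53882961e-04 -9.99999955e-01]] [-0.0926674   0.22408725 -0.1347419   2.08144089  0.04029684  0.83871276
 -2.21566727] [ 0.12837479  0.00710925 -0.07755782] 0.703174000203193
{'fx': array(290.09741374), 'position': array([543.05292127,   8.9020411 , 444.0793676 ]), 'rotation': array([[-0.38302491,  0.88583533,  0.26189252],
       [-0.92373748, -0.36761319, -0.10756213],
       [ 0.00099281, -0.28311891,  0.9590843 ]])}
```

View pics/w2.png

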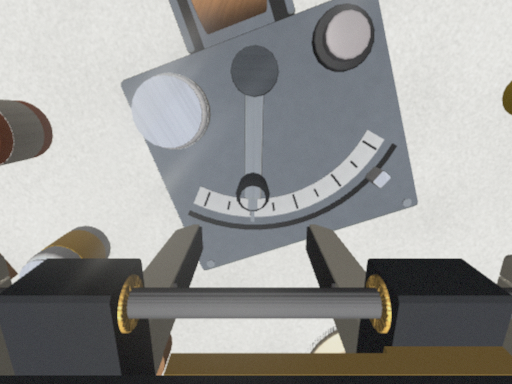

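The wrist view shows the hub top at (255,71), key top at (348,35), grip top at (253,190), pointer tip at (252,220) and marker top at (381,179).

```bash
python3 - <<'E'
from h import *
z=np.load("pics/w2.npz")
W={k:ray(z,*p,h)[:2] for k,p,h in(("hub",(255,71),162),("key",(348,35),154),("grip",(253,190),211),("tip",(252,220),153),("mark",(381,179),157))}
for k,v in W.items():
    q=v-W["hub"];print(k,v.round(1),np.hypot(*q).round(1),np.arctan2(-q[1],-q[0]).round(3))
E
```

```text
hub [570.8  -3.9] 0.0 -3.142
key [567.3 -93. ] 89.2 1.532
grip [481.2  35.1] 97.7 -0.411
tip [435.2  55.6] 148.0 -0.414
mark [427.7 -83.7] 163.8 0.509
```

Everything is consistent: key to hub is 89 mm (expected 90) and tip to hub 148 mm (expected 150). Next I descend around the grip, close to a loose cage and swing along the arc, stopping a little short of the marker.

Call:
servo_tool(motion=[{"dx": 0.4, "dy": -0.2, "dz": 2, "rx": 0, "ry": 0, "rz": 0.5, "fingers": 0.3}, {"dx": 0, "dy": 0, "dz": 3, "rx": 0, "ry": 0, "rz": 0, "fingers": 0.3}, {"dx": 0, "dy": 0, "dz": 3, "rx": 0, "ry": 0, "rz": 0, "fingers": 0.3}, {"dx": 0, "dy": 0, "dz": 3, "rx": 0, "ry": 0, "rz": 0, "fingers": 0.3}, {"dx": 0, "dy": 0, "dz": 0, "rx": 0, "ry": 0, "rz": 0, "fingers": 0.3}, {"dx": 0, "dy": 0, "dz": 0, "rx": 0, "ry": 0, "rz": 0, "fingers": 0.64}, {"dx": 0, "dy": 0, "dz": 0, "rx": 0, "ry": 0, "rz": 0, "fingers": 0.64}, {"dx": 0, "dy": 0, "dz": 0, "rx": 0, "ry": 0, "rz": 0, "fingers": 0.64}, {"dx": 0, "dy": 0, "dz": 0, "rx": 0, "ry": 0, "rz": 0, "fingers": 0.64}])

```text
t: 3.6
ee_pos: [475.1, 39.3, 355.8]
orientation: [[0.921, -0.39, 0.002], [-0.39, -0.921, 0.0], [0.002, -0.001, -1.0]]
force: [-0.8, -0.3, 1.0]
grip_width: 0.404
finger_force: 0.0
```

Call:
servo_tool(motion=[{"dx": 0.03, "dy": 0.77, "dz": 0, "rx": 0, "ry": 0, "rz": -4.2, "fingers": 0.64}, {"dx": 0.03, "dy": 0.77, "dz": 0, "rx": 0, "ry": 0, "rz": -4.2, "fingers": 0.64}, {"dx": 0.03, "dy": 0.77, "dz": 0, "rx": 0, "ry": 0, "rz": -4.2, "fingers": 0.64}, {"dx": 0.03, "dy": 0.77, "dz": 0, "rx": 0, "ry": 0, "rz": -4.2, "fingers": 0.64}, {"dx": 0.03, "dy": 0.77, "dz": 0, "rx": 0, "ry": 0, "rz": -4.2, "fingers": 0.64}, {"dx": 0.03, "dy": 0.77, "dz": 0, "rx": 0, "ry": 0, "rz": -4.2, "fingers": 0.64}, {"dx": 0, "dy": 0, "dz": 0, "rx": 0, "ry": 0, "rz": 0, "fingers": 0.64}])

```text
t: 4.3
ee_pos: [466.7, -6.4, 355.2]
orientation: [[0.999, 0.039, 0.001], [0.039, -0.999, -0.0], [0.001, 0.0, -1.0]]
force: [-0.5, 0.5, 0.4]
grip_width: 0.36
finger_force: 0.0
```

Call:
servo_tool(motion=[{"dx": 0.03, "dy": 0.77, "dz": 0, "rx": 0, "ry": 0, "rz": -4.2, "fingers": 0.64}, {"dx": 0.03, "dy": 0.77, "dz": 0, "rx": 0, "ry": 0, "rz": -4.2, "fingers": 0.64}, {"dx": 0.03, "dy": 0.77, "dz": 0, "rx": 0, "ry": 0, "rz": -4.2, "fingers": 0.64}, {"dx": 0.03, "dy": 0.77, "dz": 0, "rx": 0, "ry": 0, "rz": -4.2, "fingers": 0.64}, {"dx": 0.03, "dy": 0.77, "dz": 0, "rx": 0, "ry": 0, "rz": -4.2, "fingers": 0.64}, {"dx": 0.03, "dy": 0.77, "dz": 0, "rx": 0, "ry": 0, "rz": -4.2, "fingers": 0.64}, {"dx": 0, "dy": 0, "dz": 0, "rx": 0, "ry": 0, "rz": 0, "fingers": 0.64}])

```text
t: 5.0
ee_pos: [478.8, -50.6, 354.9]
orientation: [[0.888, 0.459, 0.0], [0.459, -0.888, -0.0], [0.0, 0.0, -1.0]]
force: [0.3, 0.3, -0.3]
grip_width: 0.363
finger_force: 0.0
```

```bash

python3 - <<'E'
from h import *;from bench import bot
s=bot.sense();print(s["t"],s["ee_pos"],s["force"],s["grip_width"])
z=shot("wrist","w3")
S=shot("side","s3");C=shot("scene","c3")
a=cv2.resize(z["p"][:,:,::-1][60:260,130:400],None,fx=1.48,fy=1.48)
b=cv2.resize(S["p"][:,:,::-1][150:250,195:295],(400,400),interpolation=2)
c=cv2.resize(C["p"][:,:,::-1][150:225,205:305],(400,300),interpolation=2)
o=np.zeros((600,800,3),np.uint8);o[:a.shape[0],:a.shape[1]]=a;o[300:600,:400]=c;o[:400,400:]=b
cv2.imwrite("pics/m3.png",o)
E
```

```text
5.0 [478.77441677 -50.55462337 354.87978525] [ 0.29623667  0.31318988 -0.25665198] 0.36283091898044195
```

View pics/m3.png

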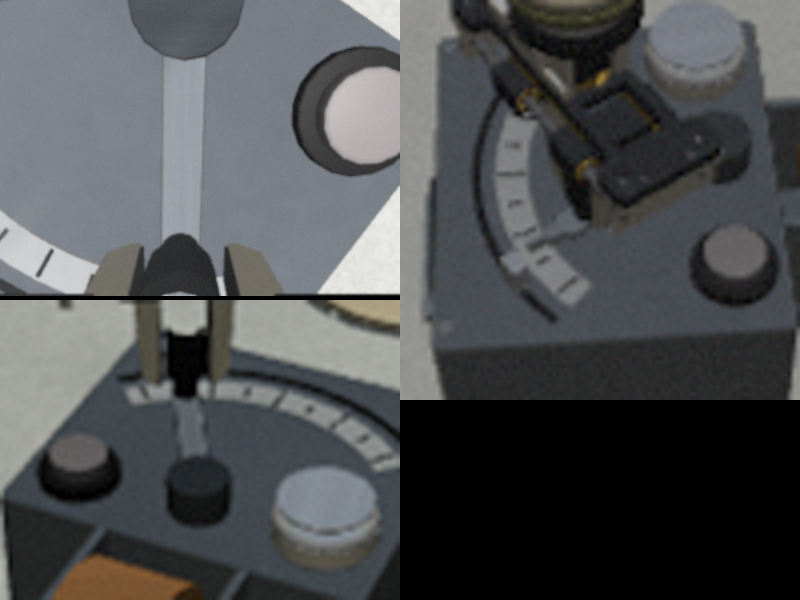

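The lever is caged and a little short of the marker. I'll open and lift to measure lever and marker in one view.

Call:
servo_tool(motion=[{"dx": 0, "dy": 0, "dz": 0, "rx": 0, "ry": 0, "rz": 0, "fingers": 0.3}, {"dx": 0, "dy": 0, "dz": 0, "rx": 0, "ry": 0, "rz": 0, "fingers": 0.3}, {"dx": 0, "dy": 0, "dz": 0, "rx": 0, "ry": 0, "rz": 0, "fingers": 0.3}, {"dx": 0, "dy": 0, "dz": -4, "rx": 0, "ry": 0, "rz": 0, "fingers": 0.3}, {"dx": 0, "dy": 0, "dz": -4, "rx": 0, "ry": 0, "rz": 0, "fingers": 0.3}, {"dx": 0, "dy": 0, "dz": -4, "rx": 0, "ry": 0, "rz": 0, "fingers": 0.3}, {"dx": 0, "dy": 0, "dz": 0, "rx": 0, "ry": 0, "rz": 0, "fingers": 0.3}, {"dx": 0, "dy": 0, "dz": 0, "rx": 0, "ry": 0, "rz": 0, "fingers": 0.3}])

```text
t: 5.95
ee_pos: [478.5, -50.1, 475.3]
orientation: [[0.888, 0.46, 0.002], [0.46, -0.888, -0.001], [0.001, 0.001, -1.0]]
force: [0.3, 0.5, -0.7]
grip_width: 0.698
finger_force: 0.0
```

```bash

python3 - <<'E'
from h import *;from bench import bot
s=bot.sense();print(s["t"],s["ee_pos"],s["force"],s["grip_width"])
z=shot("wrist","w4")
for n,X in(("hub",(570.8,-2.3,162)),("mark",(427,-82.5,157))):print(n,proj(z,X))
cv2.imwrite("pics/w4z.png",cv2.resize(z["p"][:,:,::-1][40:240,180:340],(640,800)[:2] and (480,600),interpolation=2))
E
```

```text
5.95 [478.48878061 -50.13033478 475.26107765] [ 0.30273783  0.5347172  -0.734838  ] 0.6984951385668259
hub [253.53508931  78.78512092]
mark [257.95757703 236.25931291]
```

View pics/w4z.png

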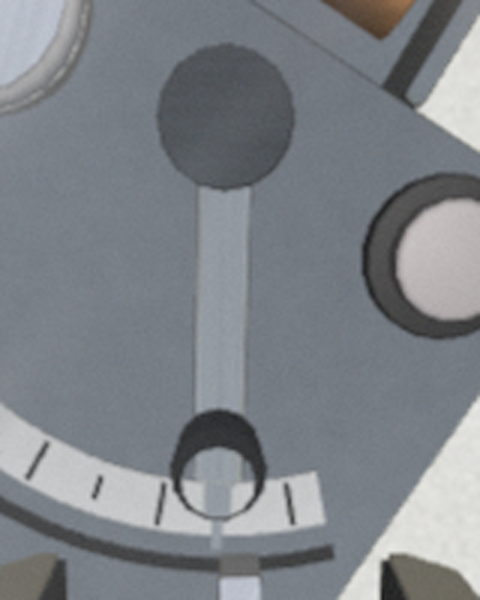

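The close view shows the pointer tip at crop (216,548). The marker's inner top edge is centred at (239,576) and the hub centre is at (226,113), so the lever is still slightly short.

```bash
python3 - <<'E'
from h import *
z=np.load("pics/w4.npz")
f=lambda x,y:(180+(x+.5)/3-.5,40+(y+.5)/3-.5)
W={k:ray(z,*f(*p),h)[:2] for k,p,h in(("hub",(226,113),162),("tip",(216,548),153),("grip",(219,472),211),("markTop",(239.5,576),157),("markTop2",(240,590),157),("armroot",(224,190),154),("armend",(221,400),154))}
for k,v in W.items():
    q=v-W["hub"];print(k,v.round(1),np.hypot(*q).round(1),np.arctan2(-q[1],-q[0]).round(4))
E
```

```text
hub [572.6  -2.9] 0.0 -3.1416
tip [437.2 -69.3] 150.8 0.4556
grip [480.3 -48.4] 102.9 0.4576
markTop [432.7 -81.4] 160.4 0.5115
markTop2 [427.8 -84.2] 166.0 0.5117
armroot [551.8 -13. ] 23.1 0.4532
armend [488.4 -44.8] 94.0 0.4617
```

The lever is at 0.457 and the marker at 0.5115, so I need 0.055 rad, or 5.7 mm at the grip. I'll repeat the same caging and push on by that amount.

Call:
servo_tool(motion=[{"dx": 0, "dy": 0, "dz": 4, "rx": 0, "ry": 0, "rz": 0, "fingers": 0.3}, {"dx": 0, "dy": 0, "dz": 4, "rx": 0, "ry": 0, "rz": 0, "fingers": 0.3}, {"dx": 0, "dy": 0, "dz": 4, "rx": 0, "ry": 0, "rz": 0, "fingers": 0.3}, {"dx": 0, "dy": 0, "dz": 0, "rx": 0, "ry": 0, "rz": 0, "fingers": 0.3}, {"dx": 0, "dy": 0, "dz": 0, "rx": 0, "ry": 0, "rz": 0, "fingers": 0.64}, {"dx": 0, "dy": 0, "dz": 0, "rx": 0, "ry": 0, "rz": 0, "fingers": 0.64}, {"dx": 0, "dy": 0, "dz": 0, "rx": 0, "ry": 0, "rz": 0, "fingers": 0.64}, {"dx": 0, "dy": 0, "dz": 0, "rx": 0, "ry": 0, "rz": 0, "fingers": 0.64}, {"dx": 0.01, "dy": 0.29, "dz": 0, "rx": 0, "ry": 0, "rz": -1.55, "fingers": 0.64}, {"dx": 0.01, "dy": 0.28, "dz": 0, "rx": 0, "ry": 0, "rz": -1.55, "fingers": 0.64}, {"dx": 0, "dy": 0, "dz": 0, "rx": 0, "ry": 0, "rz": 0, "fingers": 0.64}, {"dx": 0, "dy": 0, "dz": 0, "rx": 0, "ry": 0, "rz": 0, "fingers": 0.3}, {"dx": 0, "dy": 0, "dz": 0, "rx": 0, "ry": 0, "rz": 0, "fingers": 0.3}, {"dx": 0, "dy": 0, "dz": 0, "rx": 0, "ry": 0, "rz": 0, "fingers": 0.3}, {"dx": 0, "dy": 0, "dz": -4, "rx": 0, "ry": 0, "rz": 0, "fingers": 0.3}, {"dx": 0, "dy": 0, "dz": -4, "rx": 0, "ry": 0, "rz": 0, "fingers": 0.3}, {"dx": 0, "dy": 0, "dz": -4, "rx": 0, "ry": 0, "rz": 0, "fingers": 0.3}, {"dx": 0, "dy": 0, "dz": 0, "rx": 0, "ry": 0, "rz": 0, "fingers": 0.3}, {"dx": 0, "dy": 0, "dz": 0, "rx": 0, "ry": 0, "rz": 0, "fingers": 0.3}])

```text
t: 7.9
ee_pos: [481.4, -55.1, 475.2]
orientation: [[0.862, 0.508, 0.002], [0.508, -0.862, -0.001], [0.001, 0.001, -1.0]]
force: [0.3, 0.3, -0.6]
grip_width: 0.697
finger_force: 0.0
```

```bash

python3 - <<'E'
from h import *;from bench import bot
s=bot.sense();print(s["t"],s["ee_pos"],s["force"],s["grip_width"])
z=shot("wrist","w5")
cv2.imwrite("pics/w5z.png",cv2.resize(z["p"][:,:,::-1][40:240,180:340],(480,600),interpolation=2))
E
```

```text
7.9 [481.37346022 -55.1262341  475.20860733] [ 0.2946472   0.31242695 -0.58623411] 0.6970139740406741
```

View pics/w5z.png

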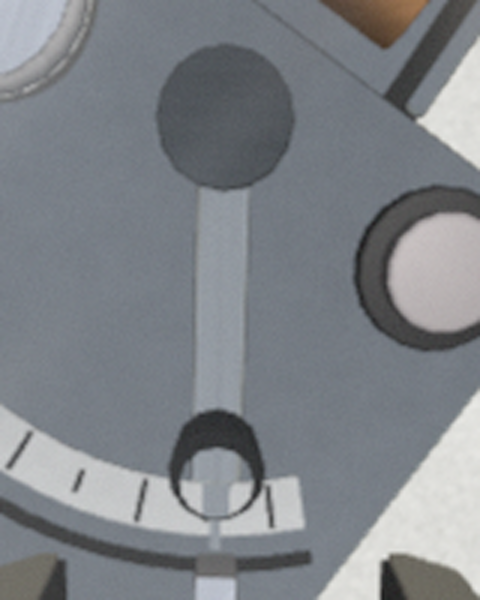

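The pointer now meets the middle of the marker: the tip is at (214.5,548) and the marker spans 196–236. I'll check the numbers and work out the move to the key.

```bash
python3 - <<'E'
from h import *;from bench import bot
z=np.load("pics/w5.npz")
f=lambda x,y:(180+(x+.5)/3-.5,40+(y+.5)/3-.5)
W={k:ray(z,*f(*p),h)[:2] for k,p,h in(("hub",(226,113),162),("tip",(214.5,548),153),("mark",(216,576),157),("mark2",(216,590),157),("key",(446,271),154))}
for k,v in W.items():
    q=v-W["hub"];print(k,v.round(1),np.hypot(*q).round(1),np.arctan2(-q[1],-q[0]).round(4))
s=bot.sense();R=s["orientation"]
for kk in (W["key"],np.array([568.5,-91.5])):
    print(R[:2,:2].T@(kk-s["ee_pos"][:2]))
E
```

```text
hub [572.7  -3. ] 0.0 -3.1416
tip [440.9 -76.1] 150.8 0.5061
mark [432.9 -81.4] 160.3 0.5113
mark2 [428.  -84.3] 166.0 0.5119
key [568.2 -92.4] 89.5 1.5207
[56.12158139 76.19555273]
[56.80676827 75.58634756]
```

The error is 0.005 rad (0.8 mm), so the lever is set. Next I shut the fingers and go above the key.

Call:
servo_tool(motion=[{"dx": 1.9, "dy": 2.5, "dz": 0, "rx": 0, "ry": 0, "rz": 0, "fingers": 1}, {"dx": 1.9, "dy": 2.5, "dz": 0, "rx": 0, "ry": 0, "rz": 0, "fingers": 1}, {"dx": 1.8, "dy": 2.6, "dz": 0, "rx": 0, "ry": 0, "rz": 0, "fingers": 1}, {"dx": 0, "dy": 0, "dz": 4, "rx": 0, "ry": 0, "rz": 0, "fingers": 1}, {"dx": 0, "dy": 0, "dz": 4, "rx": 0, "ry": 0, "rz": 0, "fingers": 1}, {"dx": 0, "dy": 0, "dz": 3, "rx": 0, "ry": 0, "rz": 0, "fingers": 1}, {"dx": 0, "dy": 0, "dz": 1.5, "rx": 0, "ry": 0, "rz": 0, "fingers": 1}, {"dx": 0, "dy": 0, "dz": 0, "rx": 0, "ry": 0, "rz": 0, "fingers": 1}, {"dx": 0, "dy": 0, "dz": 0, "rx": 0, "ry": 0, "rz": 0, "fingers": 1}, {"dx": 0, "dy": 0, "dz": 0, "rx": 0, "ry": 0, "rz": 0, "fingers": 1}])

```text
t: 8.95
ee_pos: [568.6, -91.9, 350.2]
orientation: [[0.861, 0.508, 0.001], [0.508, -0.861, 0.0], [0.0, 0.0, -1.0]]
force: [0.3, -0.2, -0.1]
grip_width: 0.006
finger_force: 0.0
```

Call:
servo_tool(motion=[{"dx": 0, "dy": 0, "dz": 0.6, "rx": 0, "ry": 0, "rz": 0, "fingers": 1}, {"dx": 0, "dy": 0, "dz": 0.4, "rx": 0, "ry": 0, "rz": 0, "fingers": 1}, {"dx": 0, "dy": 0, "dz": 0.3, "rx": 0, "ry": 0, "rz": 0, "fingers": 1}, {"dx": 0, "dy": 0, "dz": 0.3, "rx": 0, "ry": 0, "rz": 0, "fingers": 1}, {"dx": 0, "dy": 0, "dz": 0, "rx": 0, "ry": 0, "rz": 0, "fingers": 1}, {"dx": 0, "dy": 0, "dz": 0, "rx": 0, "ry": 0, "rz": 0, "fingers": 1}])

```text
t: 9.55
ee_pos: [568.6, -92.2, 334.0]
orientation: [[0.861, 0.508, 0.001], [0.508, -0.861, -0.0], [0.0, 0.0, -1.0]]
force: [0.1, -0.5, 3.5]
grip_width: 0.003
finger_force: 2.1
```

Call:
servo_tool(motion=[{"dx": 0, "dy": 0, "dz": 0.1, "rx": 0, "ry": 0, "rz": 0, "fingers": 1}, {"dx": 0, "dy": 0, "dz": 0.1, "rx": 0, "ry": 0, "rz": 0, "fingers": 1}, {"dx": 0, "dy": 0, "dz": 0, "rx": 0, "ry": 0, "rz": 0, "fingers": 1}, {"dx": 0, "dy": 0, "dz": 0, "rx": 0, "ry": 0, "rz": 0, "fingers": 1}])

```text
t: 9.95
ee_pos: [568.5, -92.1, 332.4]
orientation: [[0.861, 0.508, 0.001], [0.508, -0.861, -0.0], [0.001, 0.001, -1.0]]
force: [-1.2, 0.0, 10.6]
grip_width: 0.001
finger_force: 5.2
```

The force has risen past the spring's 5 N, so the key is at its stop. I'll push 0.5 mm more to be sure, then release and rise.

Call:
servo_tool(motion=[{"dx": 0, "dy": 0, "dz": 0.05, "rx": 0, "ry": 0, "rz": 0, "fingers": 1}, {"dx": 0, "dy": 0, "dz": 0, "rx": 0, "ry": 0, "rz": 0, "fingers": 1}])

```text
t: 10.15
ee_pos: [568.5, -92.1, 332.3]
orientation: [[0.861, 0.508, 0.001], [0.508, -0.861, -0.001], [0.001, 0.001, -1.0]]
force: [-2.2, -1.1, 16.2]
grip_width: 0.004
finger_force: 7.4
```

Call:
servo_tool(motion=[{"dx": 0, "dy": 0, "dz": -1, "rx": 0, "ry": 0, "rz": 0, "fingers": 1}, {"dx": 0, "dy": 0, "dz": -2, "rx": 0, "ry": 0, "rz": 0, "fingers": 1}, {"dx": 0, "dy": 0, "dz": -4, "rx": 0, "ry": 0, "rz": 0, "fingers": 1}, {"dx": 0, "dy": 0, "dz": -4, "rx": 0, "ry": 0, "rz": 0, "fingers": 1}, {"dx": -1.8, "dy": -2.5, "dz": -4, "rx": 0, "ry": 0, "rz": 0, "fingers": 1}, {"dx": -1.8, "dy": -2.5, "dz": 0, "rx": 0, "ry": 0, "rz": 0, "fingers": 1}, {"dx": -2, "dy": -2.6, "dz": 0, "rx": 0, "ry": 0, "rz": 0, "fingers": 1}, {"dx": 0, "dy": 0, "dz": 0, "rx": 0, "ry": 0, "rz": 0, "fingers": 1}, {"dx": 0, "dy": 0, "dz": 0, "rx": 0, "ry": 0, "rz": 0, "fingers": 1}])

```text
t: 11.05
ee_pos: [481.5, -55.1, 481.1]
orientation: [[0.861, 0.508, 0.0], [0.508, -0.861, -0.0], [-0.0, 0.0, -1.0]]
force: [-0.3, -0.3, -0.1]
grip_width: 0.004
finger_force: 0.0
```

```bash

python3 - <<'E'
from h import *;from bench import bot
s=bot.sense();print(s["t"],s["ee_pos"],s["force"])
z=shot("wrist","w6");S=shot("side","s6")
a=cv2.resize(z["p"][:,:,::-1][40:240,180:340],(400,500),interpolation=2)
b=cv2.resize(S["p"][:,:,::-1][100:360,190:390],(400,520))
o=np.zeros((520,800,3),np.uint8);o[:500,:400]=a;o[:,400:]=b
cv2.imwrite("pics/m6.png",o)
E
```

```text
11.05 [481.45000179 -55.07156789 481.06416697] [-0.34474534 -0.28049508 -0.0577839 ]
```

View pics/m6.png

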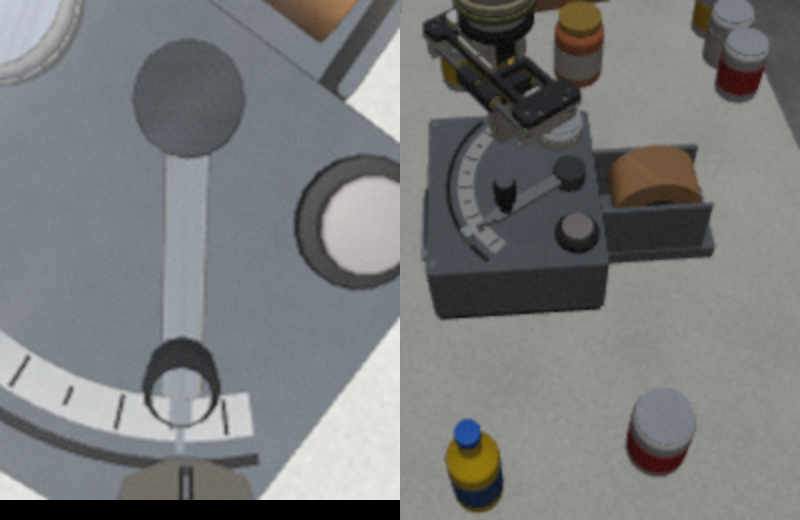

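The key bottomed at 16 N and is up again. The side view shows the pointer still at the marker, and everything in view is undisturbed. I'm handing it in.

```bash
python3 -c "
from bench import bot
print(bot.finish_job())"
```

```text
the job is handed in; nothing more can be done
None
```

The lever points at the marker (measured about 0.005 rad, 0.8 mm, off its middle), the key was then pressed to its stop and released, nothing visible in the final views had moved, and the job was handed in at about 11 s.

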